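Unlock the plate shaker: pull the transport pin and park it

ROBOT

A 7-joint arm with a two-finger parallel gripper is mounted at the origin on a cart in front of the work surface, level with it; the furniture and walls round the work are solid. World frame = base frame: x ahead of the robot, y to its left, z up, the work surface at z = 0. Lengths are in m, angles in rad, forces in N, time in s.
With the tool pointing down it reaches from about 0.4 to 0.9 m from the base axis. Payload 5.6 kg.
Tool frame: the origin (TCP) lies between the finger pads; the fingertips stand 11 mm ahead of it and the grasp point (between the pads) lies 8 mm behind it; z points along the fingers, x is the direction in which the jaws open and shut, and the axes are right-handed (so a half turn about z gives the same grasp; the last joint's range is limited). The gripper opens to 92 mm and grips with 3 to 60 N. Pads are 20 mm wide; open, the fingers measure 128 mm over their backs; the gripper's body (75 mm by 189 mm) begins 69 mm behind the grasp point.
Start: joints at [-1.182, 0.468, -0.012, 1.603, 0.006, 1.071, -0.056], TCP at [0.272, 0.59, 0.197] pointing down, gripper open.
Joint ranges: [-2.53, 2.53], [-0.31, 2.02], [-1.57, 1.55], [0.28, 2.44], [-1.29, 4.43], [0.15, 1.84], [-2.92, 2.92]. Speed limits (rad/s): [2.57, 2.57, 3.14, 3.14, 3.14, 3.14, 3.14].

INTERFACE

Orientations are given as a rotation vector (axis times angle).
In Python, from workcell import get_state, grab_frame, finish_job gives the robot as it stands. The module is installed in compiled form; this text tells all that it offers.
- The arm moves only by the shell command python3 -m creep 'ROWS'. ROWS is JSON, a list that holds one entry, the list of rows, each a list of 7 numbers: the shift along the tool's x, y, z in mm, then the turn, a rotation vector about the tool's x, y, z in rad, then the closure, from 0 (fully open) to 1 (shut). In form: [[[tx, ty, tz, ax, ay, az, hand], ...]]. A call has 1 to 12 rows; each row is the pose to reach, as a shift and turn from the pose measured when the call began, along the tool's axes at that moment; what a row does not reach only later rows make up. A row lasts 1/10 s, in which the tool goes at most 50 mm and 8.59 degrees, less where a joint would pass 70% of its speed; a pose out of reach is approached as far as the arm can. A call with a gripper value outside its range is refused whole. The fingers move at their own pace and stop on an object; the grip force is fixed at half the most. Time passes only in rows, so rows that repeat a pose let the fingers close. It gives the time, the measured TCP pose, the force and the opening at its end, in the units of the state.
- get_state(): the state, without advancing time (a new reading comes with each control period).
- grab_frame(name): name is "scene" or "top" or "wrist"; returns a dict with "color" (400x640x3 uint8, red, green, blue), "range_z" (400x640 float32, m along the optical axis (not along the pixel's ray), 0 where there is no reading), "mtx" (3x3 intrinsics, pixels), "extrinsics" (4x4, takes a point from camera to world coordinates). Camera axes: x right, y down, z forward; pixel columns grow to the right and rows downward; lengths in m; the calibration is good to about 2 mm. A picture is of the moment at which its call begins.
- finish_job(): hands the job in, once; it reports no verdict.
The state is a dict: "t": time; "joint_positions": joint angles; "qvel": joint speeds; "joint_torque": joint torques, N m; "tcp_pos": TCP position; "tcp_rot": TCP orientation; "wrist_force": force on the tool from outside, world axes, zero at the start; "moment": the same for the moment, N m; "opening": opening from 0.0 (shut) to 1.0 (fully open).
Only numpy, scipy, OpenCV 4.12 (cv2) and the standard library are available. Lean on these libraries where they do the work, as an engineer would, in place of code of your own. Each camera call takes 0.05 s, during which the arm holds its last target.

TASK

Free the plate shaker for use: draw the red-knobbed transport pin straight up out of its bore and park it in the open notch of the steel bracket on the shaker's side, hanging upright with its collar resting flat on the bracket, and let go. Leave the black-knobbed pin in its bore and the well plate where it lies on the platform.

Things in the scene. Friction and masses are not known exactly. Their poses are not given: they have to be found in the camera images.
- red_pin: Pin with red knob, 0.12 kg. Origin on its axis at the collar's underside, z up. Shank 12 mm diameter, 36 mm down from there, tapered tip; collar 48 mm diameter, 0 to 6 mm above; knob 24 mm diameter, 6 to 50 mm above: grip it here. Upright, loose in either of two bores (15 mm diameter, 40 deep, 120 apart) in the shaker's front rail, collar on the rail's top, 66 mm above the table. Yaw is arbitrary.
- black_pin: The same pin with a black knob, in the other bore of the front rail; origin and sizes as for the red pin. It stays in.
- notch (a point): Middle of the notch, at the bracket's upper face, 60 mm above the table. z up; y outward through its mouth; x to the shaker's back. 28 mm wide (x); closed end at y -15 mm, mouth at +25 mm; open above and below, bracket 8 mm thick: the shank goes in from above or by the mouth, the collar rests on top. Shaker (66 mm high) begins at y -45 mm. Bores: x -30, y -75 and -195 mm.
- well_plate: White 96-well plate, 128 x 86 x 14 mm, loose on the shaker's platform (66 mm above the table) behind the two pins, between four small black clips. Origin at the centre of its underside, x along its long side, which lies along the line of the two bores. Its near edge is 35 mm from the pins' axes.
Mind the look-alikes: they are no part of the job. Leave any pink, purple or yellow look-alike of the red_pin alone.

How it is judged:
By the outcome, as a careful person would: the job done as asked, in the order asked, and still so for the second after the job is handed in, with the robot touching nothing.
It also fails if it takes over 35 s, if anything falls off the work surface, if the arm or the gripper's body presses on something with over 40 N, if the wrist force passes 120 N, or if a joint passes its speed limit or range.

## Working session

There is one attempt and no reset: what is moved stays moved. The work goes in short steps, Python scripts to look and compute and a shell command to move; the robot and the scene stay as the last step left them, time stands still between calls to the robot, and variables do not carry over. Pictures are saved under pics/ and viewed, and the job is handed in when it is done.

```bash
mkdir -p pics
cat > h.py <<'E'
import numpy as np,cv2
from workcell import get_state,grab_frame
from scipy.spatial.transform import Rotation as R
def snap(n,f):
    d=grab_frame(n); np.savez('pics/%s.npz'%f,**{k:d[k] for k in d}); cv2.imwrite('pics/%s.png'%f,d['color'][:,:,::-1]); return d
def p3(d,u,v,z=None):
    "pixel to world with depth, or on plane height z"
    K=d['mtx'];T=d['extrinsics'];r=np.array([(u-K[0,2])/K[0,0],(v-K[1,2])/K[1,1],1])
    if z is None: s=d['range_z'][int(round(v)),int(round(u))]
    else: s=(z-T[2,3])/(T[:3,:3]@r)[2]
    return T[:3,:3]@(r*s)+T[:3,3]
E
python3 - <<'E'
from h import *
for n in ('scene','top'): d=snap(n,n+'0'); print(n,d['extrinsics'].round(3).tolist())
s=get_state();print(s)
E
```

```text
scene [[-0.988, 0.045, -0.146, 0.649], [0.152, 0.391, -0.908, 0.969], [0.016, -0.919, -0.393, 0.495], [0.0, 0.0, 0.0, 1.0]]
top [[0.015, -0.991, 0.13, 0.361], [-1.0, -0.018, -0.024, 0.062], [0.026, -0.129, -0.991, 0.992], [0.0, 0.0, 0.0, 1.0]]
{'t': 0.1, 'joint_positions': array([-1.18199852,  0.4682731 , -0.0115943 ,  1.60352615,  0.00597377,
        1.07140046, -0.05630155]), 'qvel': array([ 3.05881097e-04, -3.70294966e-04,  1.82464428e-04, -2.95569959e-03,
        3.91812496e-04,  8.28180044e-06,  4.80474543e-04]), 'joint_torque': array([ 9.57147859e-04, -5.21649849e+01, -1.25184012e-02, -2.44368893e+01,
       -5.67854312e-02,  1.40253923e-02,  6.38501638e-05]), 'tcp_pos': array([0.27185799, 0.58981129, 0.19634823]), 'tcp_rot': array([ 2.64505069e+00,  1.69336552e+00, -1.99523876e-03]), 'wrist_force': array([0.54716413, 0.49649134, 0.17715655]), 'moment': array([-0.01211929,  0.00918974, -0.00818044]), 'opening': 1.0029190089656137}
```

View pics/scene0.png

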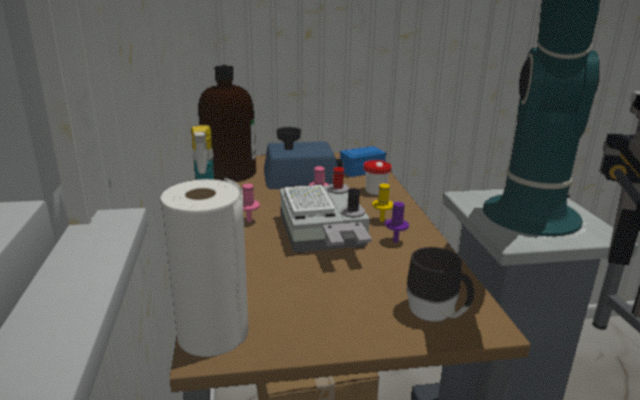

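View pics/top0.png

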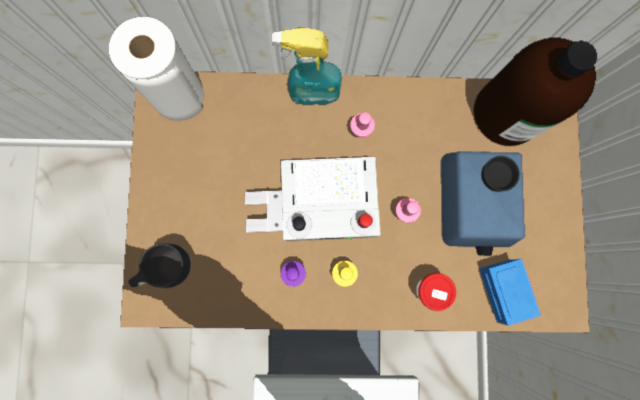

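The scene view shows the shaker mid-table. In the top view the red pin is at about (365,221), black at (299,222), bracket notch mouth opening left at about (257,211), and the pink, purple and yellow look-alikes stand around it. I'll enlarge that area.

Run:
```python
from h import *
d=np.load('pics/top0.npz')
c=d['color'][145:250,235:425,::-1]
cv2.imwrite('pics/crop0.png',cv2.resize(c,None,fx=4,fy=4,interpolation=cv2.INTER_CUBIC))
for u,v in [(365,221),(299,222),(255,195),(255,225),(275,210),(408,210),(330,222)]: print(u,v,p3(d,u,v).round(4))
print(d['mtx'])
```

```text
365 221 [ 0.4426 -0.04    0.1165]
299 222 [0.4386 0.0767 0.1183]
255 195 [0.4936 0.1618 0.0585]
255 225 [0.437  0.1603 0.0561]
275 210 [0.4654 0.1232 0.0617]
408 210 [ 0.4675 -0.1235  0.0826]
330 222 [0.4443 0.0197 0.0656]
[[497.50012135   0.         319.80630089]
 [  0.         497.50012135 201.84673761]
 [  0.           0.           1.        ]]
```

View pics/crop0.png

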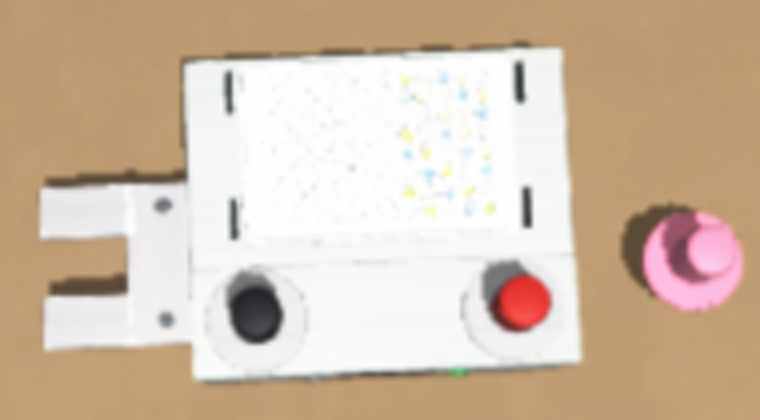

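Run:
```python
from h import *
d=np.load('pics/top0.npz')
P=lambda cu,cv,z:p3(d,235+(cu+.5)/4-.5,145+(cv+.5)/4-.5,z)
for n,a in dict(redknob=(524,301,.116),blkknob=(257,312,.116),redcol=(512,311,.072),blkcol=(256,319,.072),closed_up=(128,238,.06),closed_dn=(128,296,.06),mouth_up=(40,238,.06),mouth_dn=(44,296,.06)).items(): print(n,P(*a).round(4))
# fit red knob by color & depth
c=d['color'].astype(int); m=(c[...,0]>130)&(c[...,1]<70)&(c[...,2]<70)
v,u=np.nonzero(m); k=(u>340)&(u<390)&(v>200)&(v<240)
pts=np.array([p3(d,a,b) for a,b in zip(u[k],v[k])]); t=pts[pts[:,2]>.112]; print(len(t),t.mean(0).round(4),t.min(0).round(4),t.max(0).round(4))
s=get_state(); M=R.from_rotvec(s['tcp_rot']).as_matrix(); print(M.round(3))
```

```text
redknob [ 0.4446 -0.0411  0.116 ]
blkknob [0.4377 0.0769 0.116 ]
redcol [ 0.4441 -0.0407  0.072 ]
blkcol [0.4383 0.0781 0.072 ]
closed_up [0.4765 0.1393 0.06  ]
closed_dn [0.4491 0.1385 0.06  ]
mouth_up [0.4757 0.1806 0.06  ]
mouth_dn [0.4484 0.1778 0.06  ]
86 [ 0.4467 -0.0402  0.1152] [ 0.4354 -0.0511  0.1123] [ 0.4553 -0.031   0.1183]
[[ 0.419  0.908 -0.001]
 [ 0.908 -0.419 -0.001]
 [-0.002  0.    -1.   ]]
```

```bash
cat >> h.py <<'E'
def rel(p,yaw=None):
    s=get_state(); r=R.from_rotvec(s['tcp_rot']); M=r.as_matrix()
    o=(M.T@(np.array(p)-s['tcp_pos'])*1000).round(1)
    if yaw is not None:
        x=np.array([np.cos(yaw),np.sin(yaw),0]);z=np.array([0,0,-1.]);G=np.array([x,np.cross(z,x),z]).T
        return o,(R.from_matrix(M.T@G).as_rotvec()).round(3)
    return o
E
python3 - <<'E'
from h import *
for w in [(.36,.43,.22),(.42,.27,.22),(.435,.12,.22),(.4445,-.041,.20)]: print(rel(w,np.deg2rad(93)))
E
```

```text
(array([-108.3,  146.9,  -23.5]), array([-0.   ,  0.002, -0.484]))
(array([-228.5,  268.4,  -23.3]), array([-0.   ,  0.002, -0.484]))
(array([-358.4,  344.8,  -23.1]), array([-0.   ,  0.002, -0.484]))
(array([-500.6,  420.8,   -2.8]), array([-0.   ,  0.002, -0.484]))
```

```bash
python3 -m creep '[[[-20,27,-5,0,0,-0.05,0],[-48,65,-10,0,0,-0.12,0],[-78,106,-17,0,0,-0.2,0],[-108,147,-23,0,0,-0.28,0],[-138,177,-23,0,0,-0.35,0],[-168,208,-23,0,0,-0.42,0],[-198,238,-23,0,0,-0.484,0.2],[-228,268,-23,0,0,-0.484,0.48],[-262,288,-23,0,0,-0.484,0.48],[-296,308,-23,0,0,-0.484,0.48],[-330,328,-23,0,0,-0.484,0.48],[-358,345,-23,0,0,-0.484,0.48]]]'
python3 - <<'E'
from h import *
print(rel((.4445,-.041,.20),np.deg2rad(93)))
E
```

```text
t: 1.3
tcp_pos: [0.435, 0.118, 0.2198]
tcp_rot: [2.164, 2.277, -0.003]
wrist_force: [-0.2, 0.2, 0.4]
opening: 0.526
(array([-159.2,    1.4,   20.1]), array([-0.001,  0.002, -0.002]))
```

Next, move above the red pin and check from the wrist camera before descending.

```bash
python3 -m creep '[[[-35,0,5,0,0,0,0.48],[-80,0.5,10,0,0,0,0.48],[-125,1,15,0,0,0,0.48],[-150,1.4,19,0,0,0,0.48],[-159,1.4,20,0,0,0,0.48],[-159,1.4,20,0,0,0,0.48]]]'
python3 - <<'E'
from h import *
d=snap('wrist','w1');e=snap('top','t1')
print(get_state()['tcp_pos'],rel((.4445,-.041,.20),np.deg2rad(93)))
for q in (d,):
  c=q['color'].astype(int); m=((c[...,0]>100)&(c[...,1]<60)&(c[...,2]<60)).astype('uint8')
  n,l,st,ce=cv2.connectedComponentsWithStats(m)
  for i in range(1,n):
    if st[i,4]>40:
      v,u=np.nonzero(l==i); pts=np.array([p3(q,a,b) for a,b in zip(u,v)]); t=pts[pts[:,2]>.112]
      print(st[i],len(t)and(t.mean(0).round(4),t.min(0).round(4),t.max(0).round(4)))
E
```

```text
t: 1.9
tcp_pos: [0.4443, -0.0413, 0.1999]
tcp_rot: [2.166, 2.275, -0.004]
wrist_force: [0.0, 0.6, -0.1]
opening: 0.524
[ 0.44455317 -0.0392825   0.20004221] (array([-1.7, -0.1,  0. ]), array([-0.001,  0.001,  0.   ]))
[ 146   19   73   78 3746] (array([ 0.3655, -0.0447,  0.388 ]), array([ 0.3655, -0.0447,  0.388 ]), array([ 0.3655, -0.0447,  0.388 ]))
[309 185  13   8  53] 0
[306 192  24  23 418] (array([ 0.445 , -0.043 ,  0.1182]), array([ 0.3655, -0.0542,  0.1131]), array([ 0.4565, -0.0322,  0.388 ]))
```

View pics/w1.png

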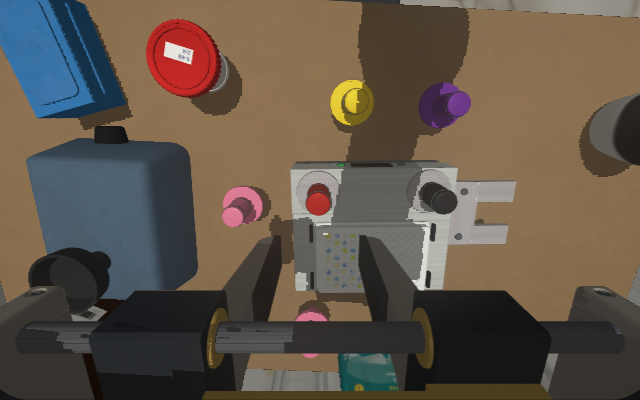

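The wrist view shows the red knob at (318,200), agreeing with the top view to within 2 mm. The jaws clear the plate and the pink pin, so I'll descend and close.

```bash
python3 -m creep '[[[0,0,25,0,0,0,0.48],[-0.5,0,60,0,0,0,0.48],[-1,0,90,0,0,0,0.48],[-1,0,106,0,0,0,0.48],[-1,0,111,0,0,0,0.48],[-1,0,111,0,0,0,0.48],[-1,0,111,0,0,0,0.7],[-1,0,111,0,0,0,0.85],[-1,0,111,0,0,0,1],[-1,0,111,0,0,0,1],[-1,0,111,0,0,0,1],[-1,0,111,0,0,0,1]]]'
python3 - <<'E'
from h import *
e=snap('scene','s2'); cv2.imwrite('pics/s2c.png',cv2.resize(e['color'][120:270,230:430,::-1],None,fx=4,fy=4))
print(get_state()['tcp_pos'],get_state()['wrist_force'],get_state()['opening'])
E
```

```text
t: 3.2
tcp_pos: [0.4452, -0.0407, 0.0897]
tcp_rot: [2.162, 2.278, -0.001]
wrist_force: [0.0, -1.8, 5.7]
opening: 0.248
[ 0.44526058 -0.04070323  0.08968088] [ 0.28939824 -1.93113173  6.15176201] 0.24737542677887037
```

View pics/s2c.png

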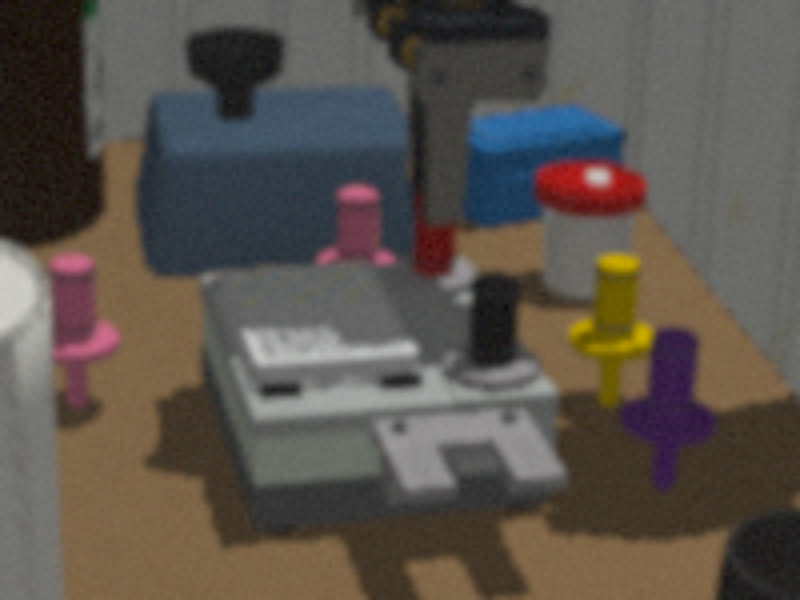

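The finger is on the red knob, at about (435,245) in the enlarged crop, and the opening of about 23 mm matches the 24 mm knob. Lifting straight up.

```bash
python3 -m creep '[[[0,0,-5,0,0,0,1],[0,0,-12,0,0,0,1],[0,0,-22,0,0,0,1],[0,0,-34,0,0,0,1],[0,0,-48,0,0,0,1],[0,0,-68,0,0,0,1],[0,0,-88,0,0,0,1],[0,0,-104,0,0,0,1],[0,0,-110,0,0,0,1],[0,0,-110,0,0,0,1]]]'
python3 - <<'E'
from h import *
e=snap('scene','s3'); cv2.imwrite('pics/s3c.png',cv2.resize(e['color'][90:270,230:430,::-1],None,fx=3.3,fy=3.3))
print(rel((.463,.154,.195),np.deg2rad(93)),rel((.455,.05,.2)))
E
```

```text
t: 4.25
tcp_pos: [0.4457, -0.0405, 0.2008]
tcp_rot: [2.161, 2.277, 0.002]
wrist_force: [-0.2, -0.5, -1.4]
opening: 0.25
(array([193.3,  28. ,   4.7]), array([0.001, 0.001, 0.   ])) [89.8 14.6 -0.2]
```

View pics/s3c.png

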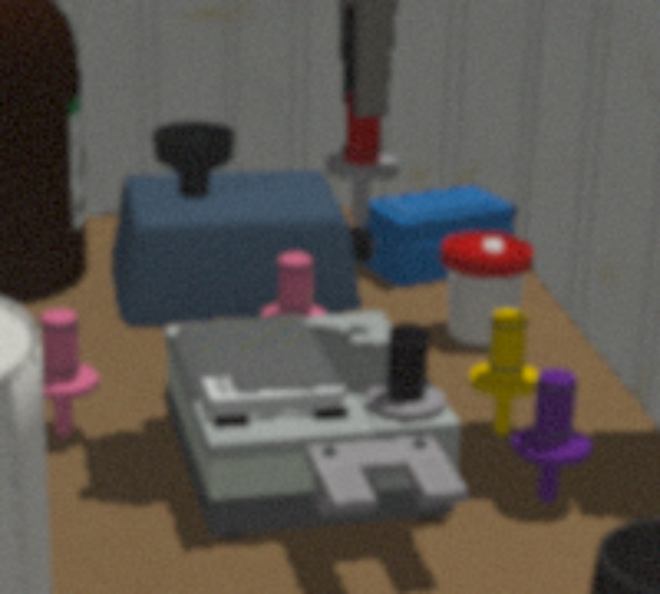

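The pin is out of its bore and hanging upright, with the collar at about (362,165) in the crop. I'll carry it over the notch at this height.

```bash
python3 -m creep '[[[15,2,0,0,0,0,1],[40,6,0,0,0,0,1],[70,10,0,0,0,0,1],[100,15,0,0,0,0,1],[130,19,0,0,0,0,1],[160,24,0,0,0,0,1],[182,27,0,0,0,0,1],[193,28,0,0,0,0,1],[193,28,0,0,0,0,1],[193,28,0,0,0,0,1]]]'
python3 - <<'E'
from h import *
e=snap('scene','s4'); cv2.imwrite('pics/s4c.png',cv2.resize(e['color'][90:270,260:440,::-1],None,fx=3.3,fy=3.3))
w=snap('wrist','w4')
snap('top','t4')
for i in range(2): print(get_state()['tcp_pos'])
print(rel((.463,.154,.11),np.deg2rad(93)))
E
```

```text
t: 5.3
tcp_pos: [0.4626, 0.1525, 0.1991]
tcp_rot: [2.162, 2.277, -0.003]
wrist_force: [0.0, -0.4, -0.5]
opening: 0.246
[0.4629926  0.15229046 0.19964277]
[0.4629926  0.15229046 0.19964277]
(array([ 1.8,  0. , 89.6]), array([ 0.001,  0.002, -0.002]))
```

View pics/s4c.png

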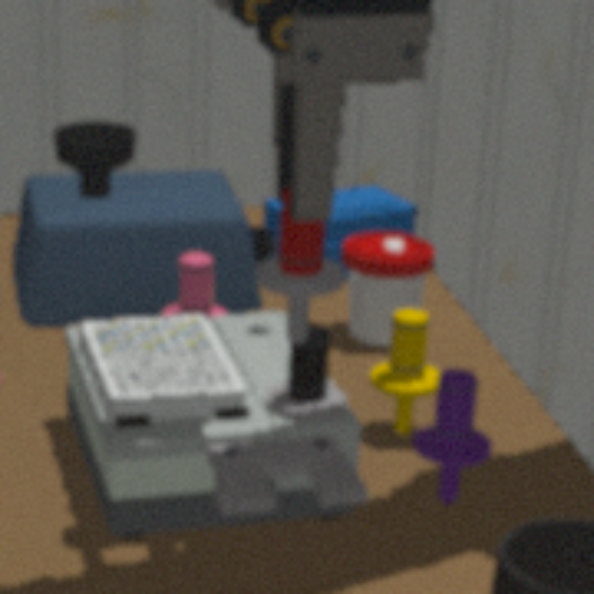

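View pics/w4.png

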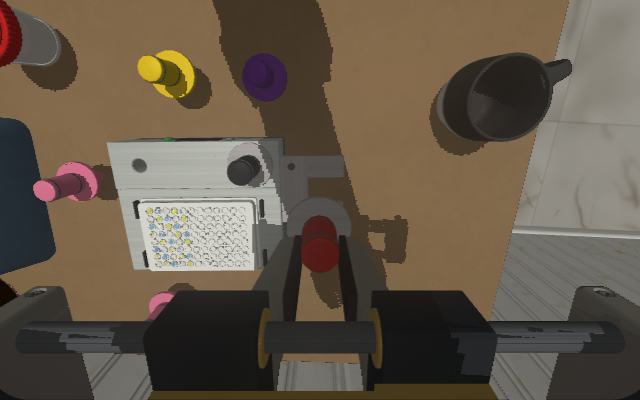

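The pin is carried over the bracket, with the red bore at (138,164) now empty and the plate and black pin undisturbed. I'll lower it so the tip is just above the bracket and check.

```bash
python3 -m creep '[[[1,0,20,0,0,0,1],[1.5,0,45,0,0,0,1],[1.5,0,62,0,0,0,1],[1.5,0,68,0,0,0,1],[1.5,0,68,0,0,0,1],[1.5,0,68,0,0,0,1]]]'
python3 - <<'E'
from h import *
e=snap('scene','s5'); cv2.imwrite('pics/s5c.png',cv2.resize(e['color'][160:260,290:390,::-1],None,fx=6,fy=6,interpolation=cv2.INTER_CUBIC))
w=snap('wrist','w5');cv2.imwrite('pics/w5c.png',cv2.resize(w['color'][120:300,220:440,::-1],None,fx=3.3,fy=3.3))
print(get_state()['tcp_pos'])
# project predicted points into scene
T=np.linalg.inv(e['extrinsics'])
for n,P in dict(tip=(.463,.154,.070),notch=(.463,.154,.06),notch_end=(.4638,.139,.06)).items():
    q=e['mtx']@(T[:3,:3]@np.array(P)+T[:3,3]); q=q/q[2]; print(n,((q[:2]-[290,160]+.5)*6-.5).round(0))
E
```

```text
t: 6.05
tcp_pos: [0.4636, 0.1536, 0.1324]
tcp_rot: [2.164, 2.274, 0.001]
wrist_force: [-0.2, 0.2, -0.3]
opening: 0.252
[0.46375411 0.15382586 0.13262738]
tip [344. 419.]
notch [343. 448.]
notch_end [331. 426.]
```

View pics/s5c.png

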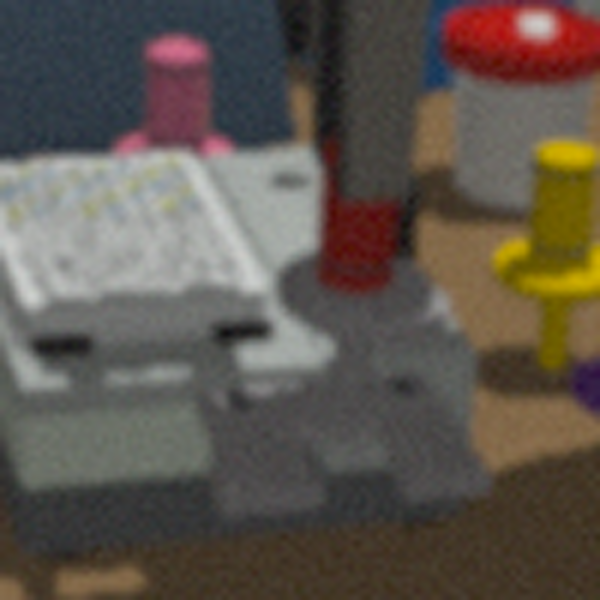

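View pics/w5c.png

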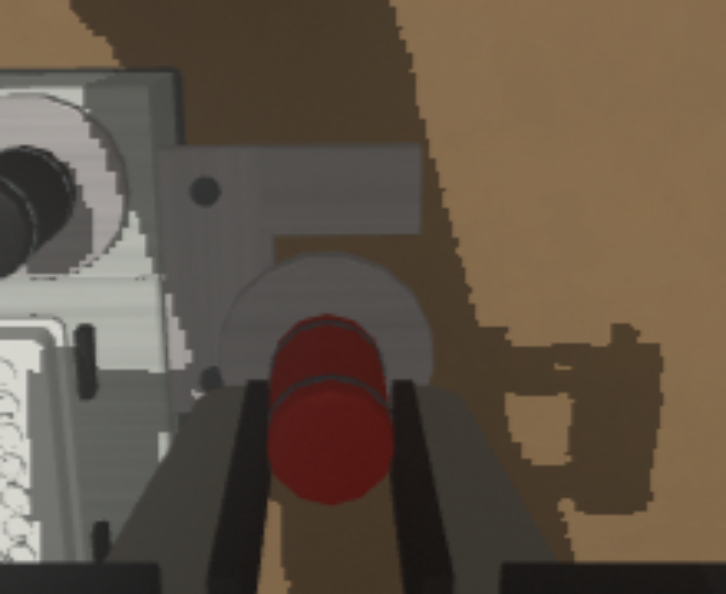

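The scene crop shows the shank around x≈358 and the notch centre at about (358,450). Both are offset from my projection by the same amount, so the pin is centred over the notch. I'll lower it and stop just above contact.

```bash
python3 -m creep '[[[0,0,8,0,0,0,1],[0,0,18,0,0,0,1],[0,0,28,0,0,0,1],[0,0,37,0,0,0,1],[0,0,43,0,0,0,1],[0,0,46,0,0,0,1],[0,0,46,0,0,0,1],[0,0,46,0,0,0,1]]]'
python3 - <<'E'
from h import *
e=snap('scene','s6'); cv2.imwrite('pics/s6c.png',cv2.resize(e['color'][160:260,290:390,::-1],None,fx=6,fy=6,interpolation=cv2.INTER_CUBIC))
w=snap('wrist','w6');cv2.imwrite('pics/w6c.png',cv2.resize(w['color'][120:300,220:440,::-1],None,fx=3.3,fy=3.3))
s=get_state();print(s['tcp_pos'],s['wrist_force'])
E
```

```text
t: 6.95
tcp_pos: [0.4641, 0.1539, 0.0868]
tcp_rot: [2.163, 2.274, 0.003]
wrist_force: [0.6, -0.0, -0.7]
opening: 0.248
[0.46419217 0.15395199 0.08697931] [ 0.04353511  0.88859622 -1.31590156]
```

View pics/s6c.png

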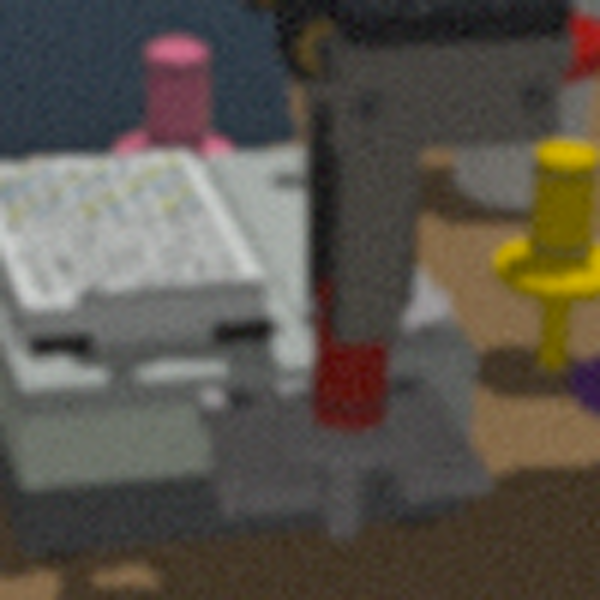

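View pics/w6c.png

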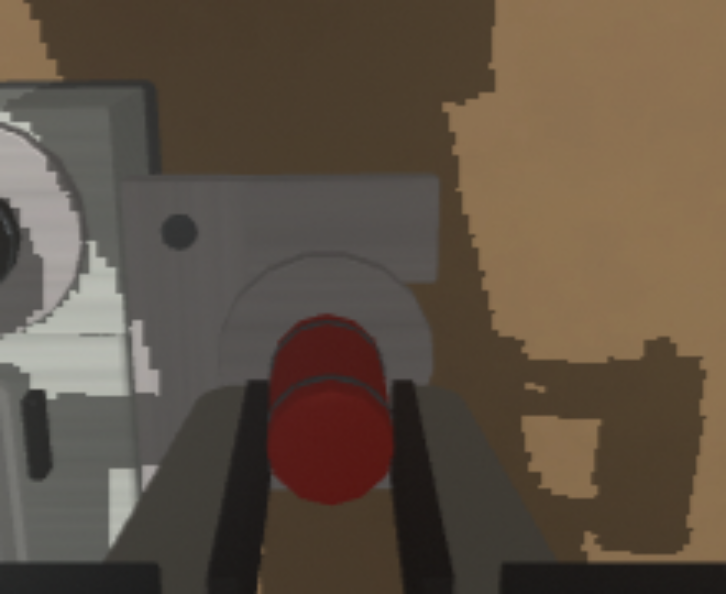

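The shank is through the notch, with its tip showing below the bracket at (343,525) and about 3 mm left to go. I'll bring it into contact gently.

```bash
python3 -m creep '[[[0,0,1,0,0,0,1],[0,0,2,0,0,0,1],[0,0,3,0,0,0,1],[0,0,3,0,0,0,1]]]'
```

```text
t: 7.45
tcp_pos: [0.4641, 0.1539, 0.0839]
tcp_rot: [2.163, 2.274, 0.003]
wrist_force: [0.9, 0.2, -2.0]
opening: 0.246
```

```bash
python3 -m creep '[[[0,0,0.5,0,0,0,1],[0,0,1,0,0,0,1],[0,0,1,0,0,0,1]]]'
```

```text
t: 7.75
tcp_pos: [0.4644, 0.1538, 0.0836]
tcp_rot: [2.164, 2.274, 0.003]
wrist_force: [-2.8, -1.7, 5.2]
opening: 0.246
```

The wrist force went from -2 N to +5 N, so the collar has landed. I'll open slightly (about 40 mm, to stay clear of the black pin) and rise.

```bash
python3 -m creep '[[[0,0,0,0,0,0,0.7],[0,0,0,0,0,0,0.56],[0,0,0,0,0,0,0.56],[0,0,0,0,0,0,0.56],[0,0,-5,0,0,0,0.56],[0,0,-20,0,0,0,0.56],[0,0,-45,0,0,0,0.56],[0,0,-80,0,0,0,0.56],[0,0,-115,0,0,0,0.56],[0,0,-140,0,0,0,0.56],[0,0,-150,0,0,0,0.56],[0,0,-150,0,0,0,0.56]]]'
python3 - <<'E'
from h import *
e=snap('scene','s7'); cv2.imwrite('pics/s7c.png',cv2.resize(e['color'][160:260,270:390,::-1],None,fx=6,fy=6,interpolation=cv2.INTER_CUBIC))
w=snap('wrist','w7');cv2.imwrite('pics/w7c.png',cv2.resize(w['color'][:,60:460,::-1],None,fx=1.5,fy=1.5))
c=w['color'].astype(int); m=((c[...,0]>70)&(c[...,1]<50)&(c[...,2]<50)).astype('uint8')
v,u=np.nonzero(m);P=np.array([p3(w,a,b) for a,b in zip(u,v)]);k=(abs(P[:,0]-.464)<.03)&(abs(P[:,1]-.154)<.03)&(P[:,2]>.1)
print(P[k].min(0),P[k].max(0))
T=w['range_z'];
E
```

```text
t: 8.95
tcp_pos: [0.4645, 0.1542, 0.2347]
tcp_rot: [2.163, 2.274, 0.007]
wrist_force: [0.4, 0.7, -0.8]
opening: 0.44
[0.45346955 0.14140619 0.10666507] [0.47611511 0.16401571 0.11297791]
```

View pics/s7c.png

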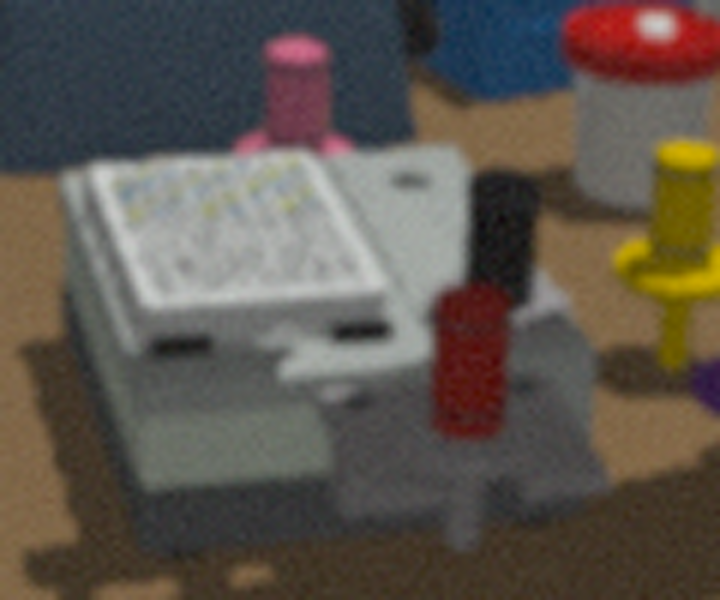

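View pics/w7c.png

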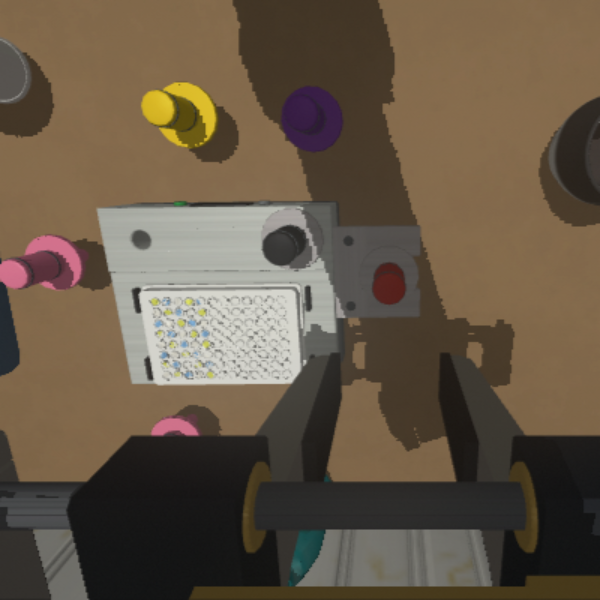

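The red pin hangs upright in the notch. Its knob top is at about z = 0.11 m, as expected, centred at (0.465, 0.153). The black pin is in its bore, the plate lies between its clips, and the gripper is clear.

```bash
python3 -c "
from workcell import finish_job;print(finish_job())"
```

```text
the job is handed in; nothing more can be done
None
```

I drew the red pin straight up out of its bore and parked it in the bracket notch, then let go, rose clear and handed the job in. The robot's clock read about 9 s of the 35 s allowed.

**Last checks**
- **Position:** the red knob's top measured about 0.11 m above the table, where 0.110 m is expected with the collar on the bracket. It stands upright, centred at about (0.465, 0.153) m, within 2 mm of my notch estimate.
- **Contact:** the wrist force rose to about +5 N as the collar landed.
- **Rest of the scene:** the last pictures show the black pin still in its bore, the well plate between its clips, and the nearby look-alikes standing.

**Disagreement:** points projected into the scene camera landed 2–3 pixels off. The pin and the notch were off by the same amount, so I lined them up relative to each other. I viewed the parked pin only right after release and did not take a second picture to confirm it stayed still.

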